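# Seat a fixture plate on its locating pins and latch it

## Robot

A 7-joint arm with a two-finger parallel gripper is mounted at the origin on a cart in front of the work surface, level with it; the furniture and walls round the work are solid. World frame = base frame: x ahead of the robot, y to its left, z up, the work surface at z = 0. Lengths are in m, angles in degrees, forces in N, time in s.
With the tool pointing down it reaches from about 0.4 to 0.85 m from the base axis. Payload 4.4 kg.
Tool frame: the origin (TCP) lies on the centre line of the jaws, within the pads' length; the fingertips stand 22 mm ahead of it and the grasp point (between the pads) lies 3 mm ahead of it (arm.finger_overhang is the distance from the TCP to the fingertips, in m); z points along the fingers, y is the line along which they close (so a half turn about z gives the same grasp; the last joint's range is limited). The gripper opens to 94 mm and grips with 3 to 60 N. Pads are 16 mm wide; open, the fingers measure 119 mm over their backs; the gripper's body (75 mm by 177 mm) begins 78 mm behind the grasp point.
Start: joints at [-77.109, 36.005, 2.206, 86.941, -1.547, 57.084, -1.146], TCP at [0.186, 0.623, 0.227] pointing down, gripper open.
Joint ranges: [-175.42, 175.42], [-21.48, 121.26], [-71.46, 75.88], [10.55, 141.38], [-63.04, 243.04], [13.31, 113.54], [-168.57, 168.57]. Speed limits (degrees/s): [147.25, 147.25, 180, 180, 180, 180, 180].

## Interface

Orientations are given as a 3x3 rotation matrix whose columns are the frame's x, y, z axes.
In Python, from workcell import arm gives the robot as it stands.
- The arm moves only by the tool step_arm, never from a script. Its argument "commands" is a list of rows, each a list of 3 entries, a list of its own where there are three numbers: the turn, a rotation vector about the tool's x, y, z as a fraction of full scale, then the shift along the tool's x, y, z as a fraction of full scale, then the closure, from -1 (fully open) to 1 (shut). A call has 1 to 5 rows; each row shifts and turns the commanded pose from where the row before left it, along the tool's axes as they then stand; what a row does not reach is not made up. Full scale, the value 1, is 20 mm for a shift and 4 degrees for a turn. A row lasts 1/12 s, in which the tool goes at most 41.7 mm and 7.16 degrees, less where a joint would pass 70% of its speed; a pose out of reach is approached as far as the arm can. A call with a number of a shift or a turn outside -1 to 1 is refused whole. A call with a gripper value outside its range is refused whole. The fingers move at their own pace and stop on an object; "grip_force" is the grip in N (left out, the last holds). Time passes only in rows, so rows that do not move let the fingers close. It gives the time, the measured TCP pose, the force, the opening and the grip force at its end, in the units of the state.
- arm.get_state(): the state, without advancing time (a new reading comes with each control period).
- arm.grab_frame(name): name is "scene" or "top" or "wrist"; returns a dict with "pixels" (480x640x3 uint8, blue, green, red), "mtx" (3x3 intrinsics, pixels), "k1" (the pictures are not rectified: a ray, as slopes to the right and down, at radius r is drawn at 1 + k1 r^2 times it, then the intrinsics apply), "rvec" (rotation vector, rad) and "tvec" (3), from world to camera coordinates, as OpenCV has them. Camera axes: x right, y down, z forward; pixel columns grow to the right and rows downward; lengths in m; the calibration is good to about 2 mm. A picture is of the moment at which its call begins. There is no depth.
- arm.close_job(): hands the job in; it is judged then, once.
The state is a dict: "time_s": time; "joint_pos": joint angles; "joint_velocities": joint speeds; "tau": joint torques, N m; "tool_pos": TCP position; "tcp_rot": TCP orientation; "ft_force": force on the tool from outside, world axes, zero at the start; "moment": the same for the moment, N m; "grip_width": opening from 0.0 (shut) to 1.0 (fully open); "finger_force": force on a finger pad.
Only numpy, scipy, OpenCV 4.12 (cv2) and the standard library are available. Lean on these libraries where they do the work, as an engineer would, in place of code of your own. Each camera call takes 0.05 s, during which the arm holds its last target. There are 200 camera calls.

## Task

Push the loose aluminium plate along the fixture's ledge until its two holes drop over the two locating pins and it lies flat on the nest floor, then push the latch's knob so that the latch swings round over the plate as far as it goes. Only push with the fingers: never lift the plate, and leave the parts standing around where they are.

Things in the scene. Friction and masses are not known exactly. Their poses are not given: they have to be found in the camera images.
- fixture: Fixture bolted to the bench: dark steel slab 250 x 170 x 14 mm whose top (z = 14 mm) is the nest floor. Origin on the bench under the nest centre; x points from the loading ledge to the nest, y left, z up. Slab: x -160 to 90, y -85 to 85 mm. A post of radius 12 mm at x = 62, y = 0 carries the latch; cap screws (12 mm wide, top z = 19 mm) at x = 78, y = +-72 mm. Yaw within 0.35 rad.
- ledge (a point): Centre of the top of the aluminium loading ledge, z = 20 mm above the bench, 6 mm above the nest floor. The ledge spans fixture x = -157 to -43 mm, y = -80 to +80 mm and is flat.
- pin_left (a point): Tip of the steel locating pin at fixture x = -4 mm, y = +38 mm. Diameter 12 mm; rises from the nest floor to z = 19.5 mm, just under the level of the ledge; its upper 4 mm taper to 6 mm.
- pin_right (a point): Tip of the other pin, the same, at fixture x = -4 mm, y = -38 mm.
- plate: Loose aluminium plate, 80 (x) x 110 (y) x 15 mm, about 0.36 kg, two through holes of 14 mm at x = -4, y = +-38 mm. Origin: centre of underside. Starts flat on the ledge, centre 52 to 68 mm short of the nest, up to 18 mm to either side, turned up to 0.2 rad. Pushed along fixture x it rides level onto the pin tips and drops 6 mm where holes meet pins. Seated: origin at point nest, axes parallel, top z = 29 mm.
- nest (a point): Point on the nest floor where the centre of the plate's underside belongs: fixture x = 0, y = 0, z = 14 mm. Axes are the fixture's.
- latch_pivot (a point): Point on the latch's vertical pivot axis: fixture x = 62 mm, y = 0, z = 31 mm (underside of the latch arm).
- latch_knob (a point): Middle of the upright steel knob of the latch, a round pin 12 mm in diameter that stands from z = 39 to 71 mm above the bench, 48 mm from the pivot axis. The point is at z = 55 mm.
- latch (a joint): Latch angle. Dark steel bar 14 mm wide, z = 31 to 39 mm, reaching 54 mm from its pivot. 0 (stop): it points along fixture -x, 2 mm over the seated plate. Positive: swung out towards +y; at 1.57 it points along +y. Knob = pivot + 48 mm x (-cos q, sin q). Range 0 to 1.7, starts 1.2 to 1.6, stays where left; under 2 N at the knob moves it. An unseated plate blocks it.
- bush_0: Bystander: bronze bush, 32 mm diameter, 34 mm high, standing on the bench left of the fixture. Origin under its centre.
- bush_2: Bystander: slim steel bush, 22 mm diameter, 45 mm high, standing right of the fixture. Origin under its centre.
- gear: Bystander: steel spur gear, 69 mm diameter, 22 mm high, lying beyond the fixture. Origin under its centre.
- spanner_13: Bystander: combination spanner, 181 mm long (its y), 10 mm high, lying right of the fixture. Origin under its centre.
- deburrer: Bystander: blue-handled deburring tool, 155 mm long (its y), 16 mm high, lying left of the fixture. Origin under its centre.
- flange_b: Bystander: steel flange, 63 mm diameter, 18 mm high, lying beyond the fixture. Origin under its centre.
Not all that is in view belongs to the job. What is meant by the plate is not blue or green, and is the larger of those in its own colour.

How it is judged (in metres and radians):
On the way, in this order (a step that is already met when the one before it is completed fails the run):
1. the plate has dropped over both pins and lies flat on the nest floor (horizontal distance between plate and nest below 0.004 m and z of plate in the frame of fixture between 0.0125 and 0.0155 m and angle between plate's own z axis and vertical below 0.03 rad and angle between the x axis of plate and the x axis of fixture, either way round below 0.05 rad), for 0.2 s.
2. the latch is swung over the seated plate to its stop (value of joint latch below 0.12 rad), for 0.2 s.
At the end, for the whole second after the job is handed in: The plate lies at rest on the nest floor over both pins (centre within 4 mm, underside within 1.5 mm of the floor, within 0.03 rad of level and 0.05 rad of square) and the latch is within 0.12 rad of its stop over the plate (all of step 1 and value of joint latch below 0.12 rad and linear speed of plate below 0.01 m/s); the robot touches nothing.
It fails at once if the plate is lifted (underside centre more than 8 mm above the ledge) (height (world z) of plate above 0.028 m).
It fails at once if a bystander is moved by more than 20 mm (distance of any of bush_0, bush_2, gear, spanner_13, deburrer, flange_b from where it was at the start of the episode above 0.02 m).
It also fails if it takes over 72 s, if anything falls off the work surface, if the arm or the gripper's body presses on something with over 40 N, if the wrist force passes 120 N, or if a joint passes its speed limit or range.

## Working session

There is one attempt and no reset: what is moved stays moved. The work goes in short steps, Python scripts to look and compute and a tool call to move; the robot and the scene stay as the last step left them, time stands still between calls to the robot, and variables do not carry over. Pictures are saved under pics/ and viewed, at most 10 in all, crops included, and the job is handed in when it is done.

Besides the shell and the picture viewer there is one more tool, called after ">>>" as name([rows], argument=value, ...), one row to a line, values as JSON. step_arm: Moves the arm, as the interface text tells. Its arguments: {"type":"object","properties":{"commands":{"type":"array"},"grip_force":{"type":"number"}},"required":["commands"]}

```bash
mkdir -p pics; ls; cat > h.py <<'E'
import numpy as np, cv2
from workcell import arm
def grab(n,fn):
    f=arm.grab_frame(n); cv2.imwrite('pics/'+fn,f['pixels']); np.savez('pics/'+fn+'.npz',mtx=f['mtx'],k1=f['k1'],rvec=f['rvec'],tvec=f['tvec']); return f
def px2w(f,uv,z):
    K=np.array(f['mtx']);k=float(f['k1'])
    out=[]
    R,_=cv2.Rodrigues(np.array(f['rvec'],float)); t=np.array(f['tvec'],float).ravel()
    p=cv2.undistortPoints(np.array(uv,float).reshape(-1,1,2),K,np.array([k,0,0,0,0.])).reshape(-1,2)
    c=-R.T@t
    zs=np.broadcast_to(z,len(p))
    for q,zz in zip(p,zs):
        d=R.T@np.array([q[0],q[1],1]); out.append(c+d*(zz-c[2])/d[2])
    return np.array(out)
def w2px(f,P):
    return cv2.projectPoints(np.array(P,float).reshape(-1,1,3),np.array(f['rvec'],float),np.array(f['tvec'],float),np.array(f['mtx']),np.array([float(f['k1']),0,0,0,0.]))[0].reshape(-1,2)
E
python3 - <<'E'
from h import *
for n in('top','scene'): 
    f=grab(n,n+'0.png'); R,_=cv2.Rodrigues(np.array(f['rvec'],float)); print(n,-R.T@np.array(f['tvec']).ravel(),f['mtx'][0][0],f['k1'])
s=arm.get_state();print(s)
E
```

```text
pics
top [0.42687424 0.06859494 1.05766121] 549.1674985012497 -0.14089881354547878
scene [0.22354553 0.54109654 0.82916908] 477.9238395058981 -0.08075467845186853
{'time_s': 0.1, 'joint_pos': array([-77.10742414,  36.05284636,   2.20287679,  86.98772155,
        -1.54849194,  57.08358794,  -1.14620869]), 'joint_velocities': array([ 0.03979887, -0.15622113,  0.05298741, -0.10368191,  0.0173697 ,
        0.08892541, -0.01447918]), 'tau': array([ 3.13807082e-03, -5.50790656e+01,  1.14738923e+00, -1.87115836e+01,
       -5.22115699e-02,  1.91399100e-02,  3.36483481e-05]), 'tool_pos': array([0.18618738, 0.62220107, 0.22666902]), 'tcp_rot': array([[-9.58003779e-01,  2.86755175e-01, -4.78382557e-04],
       [ 2.86755574e-01,  9.58002479e-01, -1.57845021e-03],
       [ 5.66290767e-06, -1.64934014e-03, -9.99998640e-01]]), 'ft_force': array([-0.13464956,  0.56311128, -0.42648573]), 'moment': array([ 0.0266067 , -0.0054773 ,  0.01834301]), 'finger_force': 0.0, 'grip_width': 1.0002118310240844}
```

View pics/top0.png

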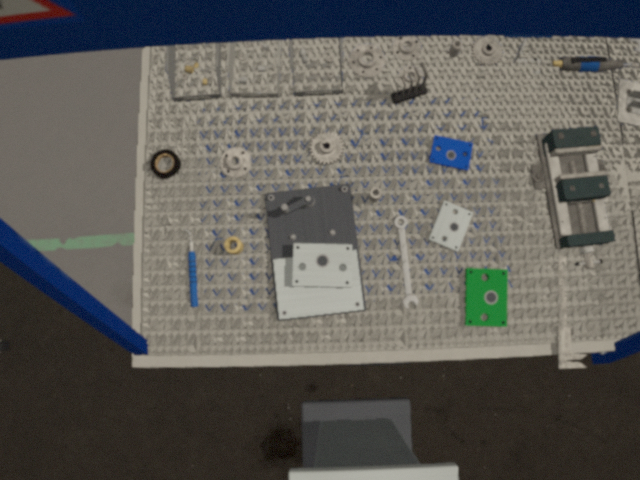

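View pics/scene0.png

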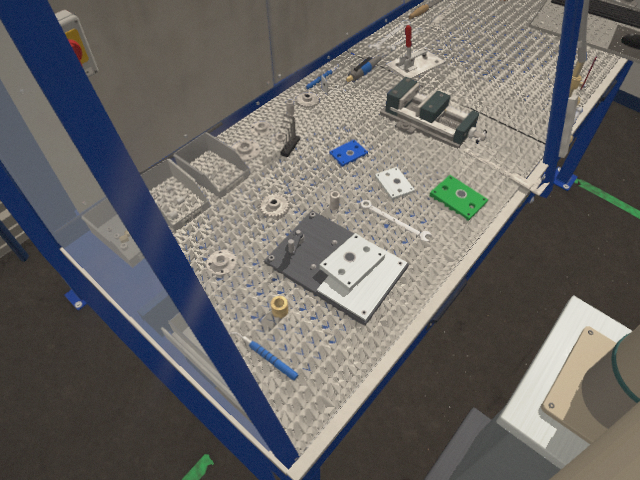

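The top view shows the fixture (dark slab, about (268–363, 185–318)), the white plate at (322,265) with two small holes, and the latch near (292,205). I'll enlarge that area.

```bash
python3 - <<'E'
import cv2
a=cv2.imread('pics/top0.png')[178:328,220:400]; cv2.imwrite('pics/c0.png',cv2.resize(a,None,fx=4,fy=4,interpolation=cv2.INTER_CUBIC))
E
```

```text
(no output)
```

View pics/c0.png

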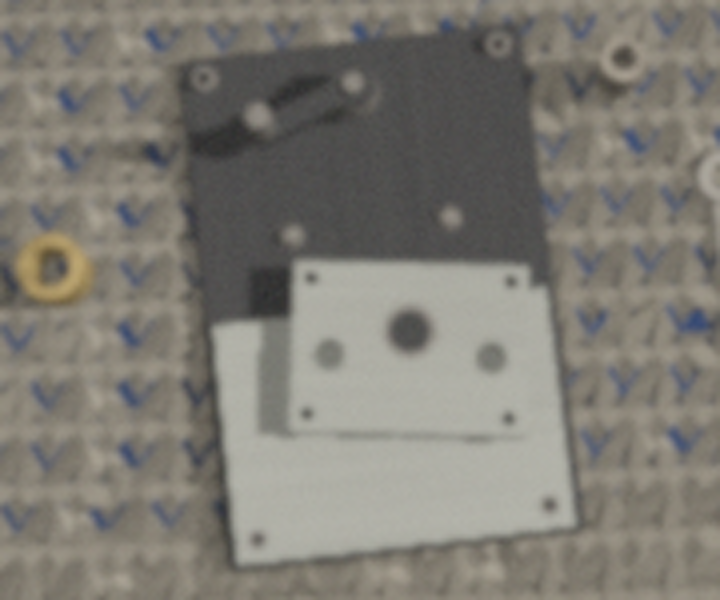

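The crop shows the pins at (292,235) and (451,217), the cap screws at (203,78) and (498,43), the plate holes at (329,354) and (491,357), and the knob top at (258,114).

```bash
cat > m.py <<'E'
from h import *
f=np.load('pics/top0.png.npz')
c=lambda *p:[[220+(a-1.5)/4,178+(b-1.5)/4] for a,b in p]
def fit(loc,w):
    loc=np.array(loc,float);w=np.array(w)[:,:2];lc=loc-loc.mean(0);wc=w-w.mean(0)
    a=np.arctan2((lc[:,0]*wc[:,1]-lc[:,1]*wc[:,0]).sum(),(lc*wc).sum())
    R=np.array([[np.cos(a),-np.sin(a)],[np.sin(a),np.cos(a)]]);t=w.mean(0)-R@loc.mean(0)
    return a,R,t,(w-(loc@R.T+t))*1e3
E
cat > m1.py <<'E'
from m import *
W=px2w(f,c((292,235),(451,217),(203,78),(498,43)),[.0195,.0195,.019,.019])
a,R,t,r=fit([[-.004,.038],[-.004,-.038],[.078,.072],[.078,-.072]],W)
C=px2w(f,c((213,324),(548,286),(236,566),(580,526)),.02)
P=px2w(f,c((329,354),(491,357),(293,258),(531,265),(527,438),(291,432)),.035)
pa,pR,pt,pr=fit([[-.004,.038],[-.004,-.038],[.04,.055],[.04,-.055],[-.04,-.055],[-.04,.055]],P)
k=px2w(f,c((258,114)),.071)[0]
F=lambda p:R.T@(np.array(p)[:2]-t)*1e3
if __name__=='__main__':
    print('fix',np.degrees(a),t,r.round(1));print('ledge corners',[F(x).round(1) for x in C])
    print('plate',np.degrees(pa-a),F(pt),pr.round(1)); print('knob',k,F(k)-[62,0])
    kf=F(k)-[62,0];print(np.hypot(*kf),np.arctan2(kf[1],-kf[0]))
    print([np.round(px2w(f,[q],.02)[0],3) for q in [(233,244),(376,193),(193,275),(327,150),(235,162),(404,260)]])
E
python3 m1.py
```

```text
fix 5.276198122969111 [0.59869987 0.10223211] [[ 0.2 -0. ]
 [-0.4 -0.7]
 [ 0.3  0.6]
 [-0.1  0.1]]
ledge corners [array([-41.9,  80.2]), array([-43.2, -80.4]), array([-156.9,   81.7]), array([-157.7,  -80.8])]
plate -8.267152744841834 [-66.04034106 -11.91144693] [[ 0.1 -0.1]
 [ 0.4  0.2]
 [ 1.1  1.2]
 [ 0.2 -0.8]
 [-1.  -0.2]
 [-0.8 -0.4]]
knob [0.6400472  0.15079666 0.071     ] [-16.36201453  44.55660679]
47.46584801848013 1.218865101267835
[array([0.58 , 0.255, 0.02 ]), array([ 0.672, -0.024,  0.02 ]), array([0.522, 0.332, 0.02 ]), array([0.761, 0.069, 0.02 ]), array([0.743, 0.251, 0.02 ]), array([ 0.539, -0.071,  0.02 ])]
```

```bash
python3 - <<'E'
from h import *
f=np.load('pics/top0.png.npz');g=np.load('pics/scene0.png.npz')
print('top', px2w(f,[(134,345),(147,352),(140,340),(592,360),(133,365),(147,45),(614,345)],0).round(3))
print('scene',px2w(g,[(290,465),(270,455),(300,470),(550,185),(75,300)],0).round(3))
for z in (0,.2,.4): print(z,w2px(f,[[.38,.4,z]]),w2px(g,[[.38,.4,z]]))
# post line: find vertical line thru both views
from scipy.optimize import least_squares
# top image post edges: (0,222)-(147,352) upper/lower
for q in [(60,280),(20,240)]:
    print(q,[px2w(f,[q],z)[0].round(3) for z in (0,.3,.5,.7)])
for q in [(200,280),(100,110)]:
    print(q,[px2w(g,[q],z)[0].round(3) for z in (0,.2,.4,.6)])
E
```

```text
top [[ 0.39   0.455  0.   ]
 [ 0.376  0.429  0.   ]
 [ 0.4    0.443  0.   ]
 [ 0.332 -0.436  0.   ]
 [ 0.352  0.457  0.   ]
 [ 1.021  0.45   0.   ]
 [ 0.359 -0.485  0.   ]]
scene [[ 0.372  0.446  0.   ]
 [ 0.407  0.456  0.   ]
 [ 0.355  0.441  0.   ]
 [ 0.314 -0.422  0.   ]
 [ 0.908  0.506  0.   ]]
0 [[161.29075169 350.06178956]] [[305.22324981 439.65100205]]
0.2 [[122.88290921 355.95239766]] [[300.98837407 400.17210131]]
0.4 [[ 63.2492907  364.74203712]] [[293.8837993  332.81959651]]
(60, 280) [array([0.52 , 0.613, 0.   ]), array([0.493, 0.459, 0.3  ]), array([0.476, 0.356, 0.5  ]), array([0.458, 0.253, 0.7  ])]
(20, 240) [array([0.604, 0.707, 0.   ]), array([0.554, 0.526, 0.3  ]), array([0.52 , 0.405, 0.5  ]), array([0.487, 0.284, 0.7  ])]
(200, 280) [array([0.751, 0.307, 0.   ]), array([0.624, 0.364, 0.2  ]), array([0.497, 0.42 , 0.4  ]), array([0.369, 0.476, 0.6  ])]
(100, 110) [array([1.402, 0.127, 0.   ]), array([1.118, 0.227, 0.2  ]), array([0.834, 0.327, 0.4  ]), array([0.549, 0.427, 0.6  ])]
```

```bash
python3 - <<'E'
from h import *
grab('wrist','w0.png')
E
```

```text
(no output)
```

View pics/w0.png

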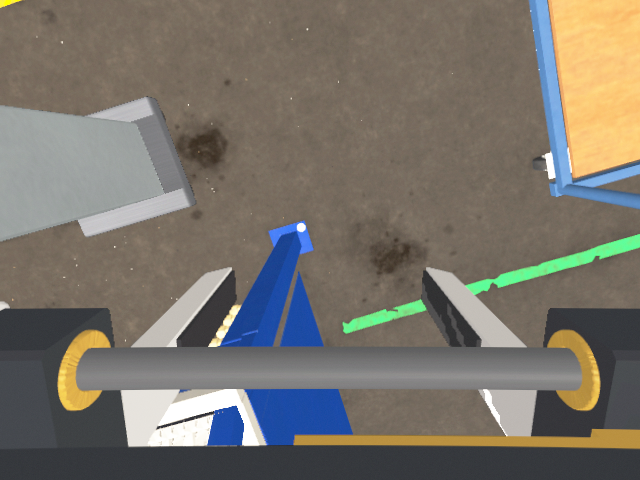

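The wrist view shows floor outside the table, with a blue corner post whose foot is at (290,238) between the arm and the bench. I'll locate that post in 3D from the views.

```bash
python3 - <<'E'
from h import *
f=np.load('pics/top0.png.npz');g=np.load('pics/scene0.png.npz');w=np.load('pics/w0.png.npz')
def plane(f,a,b):
    R,_=cv2.Rodrigues(f['rvec']);c=-R.T@f['tvec'].ravel();p=px2w(f,[a,b],-.3); n=np.cross(p[0]-c,p[1]-c);n/=np.linalg.norm(n);return n,n@c
P=plane(f,(10,241),(130,340));Q=plane(g,(30,10),(290,468));S=plane(w,(290,238),(270,380))
def inter(P,Q):
    for z in (-.5,0,.2,.4,.6,.8):
        A=np.array([P[0][:2],Q[0][:2]]);b=[P[1]-P[0][2]*z,Q[1]-Q[0][2]*z];print(z,np.linalg.solve(A,b).round(3))
inter(P,Q)
R,_=cv2.Rodrigues(w['rvec']);print('wcam',-R.T@w['tvec'].ravel(),R)
print('foot',[px2w(w,[(290,238)],z)[0].round(3) for z in (-.6,-.75,-.9)])
for p in ([.38,.45],):
  for z in (-.8,-.4,0,.1,): print(z,w2px(w,[[*p,z]]).round(),w2px(g,[[*p,z]]).round())
E
```

```text
-0.5 [0.238 0.453]
0 [0.386 0.445]
0.2 [0.445 0.441]
0.4 [0.504 0.438]
0.6 [0.563 0.434]
0.8 [0.622 0.431]
wcam [0.12097644 0.64113647 0.38549161] [[ 0.28759959  0.95774951 -0.00153211]
 [ 0.93141531 -0.27931851  0.23333813]
 [ 0.22305153 -0.06853498 -0.97239445]]
foot [array([ 0.318,  0.472, -0.6  ]), array([ 0.348,  0.447, -0.75 ]), array([ 0.378,  0.421, -0.9  ])]
-0.8 [[296. 243.]] [[302. 521.]]
-0.4 [[280. 288.]] [[296. 501.]]
0 [[237. 412.]] [[285. 464.]]
0.1 [[210. 487.]] [[280. 449.]]
```

A beam leans from (0.39, 0.44, 0), so I'll retract radially first, then swing round at a small radius.

>>> step_arm([
  [[0,0,0],[0,-1,0],-1],
  [[0,0,0],[0,-1,0],-1],
  [[0,0,0],[0,-1,0],-1],
  [[0,0,0],[0,-1,0],-1],
  [[0,0,0],[0,-1,0],-1],
])

```text
time_s: 0.57
tool_pos: [0.1574, 0.5257, 0.2272]
tcp_rot: [[-0.958, 0.287, -0.0], [0.287, 0.958, -0.001], [-0.0, -0.001, -1.0]]
ft_force: [0.0, 0.2, -0.3]
grip_width: 1.0
finger_force: 0.0
```

>>> step_arm([
  [[0,0,0],[0,-1,0],-1],
  [[0,0,0],[0,-1,0],-1],
  [[0,0,0],[0,-1,0],-1],
  [[0,0,0],[0,-1,0],-1],
  [[0,0,0],[0,-1,0],-1],
])

```text
time_s: 0.98
tool_pos: [0.1287, 0.43, 0.2274]
tcp_rot: [[-0.958, 0.287, -0.0], [0.287, 0.958, -0.0], [0.0, -0.0, -1.0]]
ft_force: [0.4, 0.6, 0.3]
grip_width: 1.0
finger_force: 0.0
```

Works as modelled. Now the arc: 34 rows at 2° and 15.7 mm.

>>> step_arm([
  [[0,0,0.5],[-0.785,0,0],-1],
  [[0,0,0.5],[-0.785,0,0],-1],
  [[0,0,0.5],[-0.785,0,0],-1],
  [[0,0,0.5],[-0.785,0,0],-1],
  [[0,0,0.5],[-0.785,0,0],-1],
])

```text
time_s: 1.4
tool_pos: [0.203, 0.4031, 0.2275]
tcp_rot: [[-0.893, 0.45, -0.0], [0.45, 0.893, 0.0], [0.0, -0.0, -1.0]]
ft_force: [0.6, -0.4, -0.1]
grip_width: 1.001
finger_force: 0.0
```

>>> step_arm([
  [[0,0,0.5],[-0.785,0,0],-1],
  [[0,0,0.5],[-0.785,0,0],-1],
  [[0,0,0.5],[-0.785,0,0],-1],
  [[0,0,0.5],[-0.785,0,0],-1],
  [[0,0,0.5],[-0.785,0,0],-1],
])

```text
time_s: 1.82
tool_pos: [0.2704, 0.363, 0.2274]
tcp_rot: [[-0.801, 0.598, -0.0], [0.598, 0.801, -0.0], [0.0, -0.0, -1.0]]
ft_force: [-0.0, -0.1, 0.1]
grip_width: 0.999
finger_force: 0.0
```

>>> step_arm([
  [[0,0,0.5],[-0.785,0,0],-1],
  [[0,0,0.5],[-0.785,0,0],-1],
  [[0,0,0.5],[-0.785,0,0],-1],
  [[0,0,0.5],[-0.785,0,0],-1],
  [[0,0,0.5],[-0.785,0,0],-1],
])

```text
time_s: 2.23
tool_pos: [0.3298, 0.3118, 0.2274]
tcp_rot: [[-0.685, 0.728, -0.0], [0.728, 0.685, -0.0], [0.0, -0.0, -1.0]]
ft_force: [0.3, 1.1, -0.3]
grip_width: 1.0
finger_force: 0.0
```

>>> step_arm([
  [[0,0,0.5],[-0.785,0,0],-1],
  [[0,0,0.5],[-0.785,0,0],-1],
  [[0,0,0.5],[-0.785,0,0],-1],
  [[0,0,0.5],[-0.785,0,0],-1],
  [[0,0,0.5],[-0.785,0,0],-1],
])

```text
time_s: 2.65
tool_pos: [0.3794, 0.2511, 0.2274]
tcp_rot: [[-0.548, 0.836, -0.0], [0.836, 0.548, -0.0], [0.0, -0.0, -1.0]]
ft_force: [-0.5, -0.4, 0.8]
grip_width: 1.001
finger_force: 0.0
```

>>> step_arm([
  [[0,0,0.5],[-0.785,0,0],-1],
  [[0,0,0.5],[-0.785,0,0],-1],
  [[0,0,0.5],[-0.785,0,0],-1],
  [[0,0,0.5],[-0.785,0,0],-1],
  [[0,0,0.5],[-0.785,0,0],-1],
])

```text
time_s: 3.07
tool_pos: [0.4177, 0.1827, 0.2274]
tcp_rot: [[-0.395, 0.919, -0.0], [0.919, 0.395, -0.0], [0.0, -0.0, -1.0]]
ft_force: [-0.4, 1.9, -0.2]
grip_width: 0.999
finger_force: 0.0
```

>>> step_arm([
  [[0,0,0.5],[-0.785,0,0],-1],
  [[0,0,0.5],[-0.785,0,0],-1],
  [[0,0,0.5],[-0.785,0,0],-1],
  [[0,0,0.5],[-0.785,0,0],-1],
  [[0,0,0.5],[-0.785,0,0],-1],
])

```text
time_s: 3.48
tool_pos: [0.4435, 0.1087, 0.2274]
tcp_rot: [[-0.229, 0.973, -0.0], [0.973, 0.229, 0.0], [0.0, -0.0, -1.0]]
ft_force: [0.0, -0.4, -0.3]
grip_width: 0.996
finger_force: 0.0
```

>>> step_arm([
  [[0,0,0.5],[-0.785,0,0],-0.15],
  [[0,0,0.5],[-0.785,0,0],-0.15],
  [[0,0,0.5],[-0.785,0,0],-0.15],
  [[0,0,0.5],[-0.785,0,0],-0.15],
  [[0,0,0],[0,0,0],-0.15],
])

```text
time_s: 3.9
tool_pos: [0.4548, 0.0446, 0.2276]
tcp_rot: [[-0.088, 0.996, 0.0], [0.996, 0.088, -0.002], [-0.002, 0.0, -1.0]]
ft_force: [0.6, 0.3, 0.4]
grip_width: 0.68
finger_force: 0.0
```

>>> step_arm([
  [[0,0,0],[-0.57,0.98,0],0.1],
  [[0,0,0],[-0.57,0.98,0],0.1],
  [[0,0,0],[-0.57,0.98,0],0.1],
  [[0,0,0],[-0.57,0.98,0],0.1],
  [[0,0,0],[0,0,1],0.1],
])

```text
time_s: 4.32
tool_pos: [0.5434, 0.0081, 0.21]
tcp_rot: [[-0.092, 0.996, 0.011], [0.996, 0.092, -0.001], [-0.002, 0.011, -1.0]]
ft_force: [1.3, -0.5, 0.5]
grip_width: 0.45
finger_force: 0.0
```

>>> step_arm([
  [[0,0,0],[0,0,1],0.1],
  [[0,0,0],[0,0,1],0.1],
  [[0,0,0],[0,0,1],0.1],
  [[0,0,0],[0,0,1],0.1],
  [[0,0,0],[0,0,1],0.1],
])

```text
time_s: 4.73
tool_pos: [0.5367, 0.0109, 0.1063]
tcp_rot: [[-0.095, 0.995, -0.0], [0.995, 0.095, 0.001], [0.001, -0.0, -1.0]]
ft_force: [0.5, -0.7, -0.2]
grip_width: 0.454
finger_force: 0.0
```

>>> step_arm([
  [[0,0,0],[0,0,0.9],0.1],
  [[0,0,0],[0,0,0.9],0.1],
  [[0,0,0],[0,0,0.6],0.1],
  [[0,0,0],[0,0,0.4],0.1],
  [[0,0,0],[0,0,0],0.1],
])

```text
time_s: 5.15
tool_pos: [0.5358, 0.0105, 0.0499]
tcp_rot: [[-0.094, 0.996, -0.003], [0.996, 0.094, 0.0], [0.001, -0.003, -1.0]]
ft_force: [0.3, 0.0, -0.2]
grip_width: 0.451
finger_force: 0.0
```

```bash
cat > st.py <<'E'
from m1 import *
s=arm.get_state();p=s['tool_pos'];r=s['tcp_rot']
print('t',s['time_s'],'TCP fixture',F(p).round(1),'z',p[2].round(4),'tool-y az rel fix',np.degrees(np.arctan2(r[1,1],r[0,1])-a).round(2),'tilt',r[:2,2].round(4),'w',s['grip_width'],'F',np.round(s['ft_force'],1),'j7',s['joint_pos'][6].round(1))
E
python3 st.py
```

```text
t 5.15 TCP fixture [-71.1 -85.6] z 0.0499 tool-y az rel fix 0.13 tilt [-0.003   0.0005] w 0.4513901662743171 F [ 0.3  0.  -0.2] j7 23.8
```

>>> step_arm([
  [[0,0,0],[0,0,0.15],0.1],
  [[0,0,0],[0.15,0,0],0.1],
  [[0,0,0],[0.15,0,0],0.1],
  [[0,0,0],[0.15,0,0],0.1],
  [[0,0,0],[0.15,0,0],0.1],
])

```text
time_s: 5.57
tool_pos: [0.5367, 0.0215, 0.0491]
tcp_rot: [[-0.093, 0.996, 0.002], [0.996, 0.093, -0.001], [-0.001, 0.002, -1.0]]
ft_force: [0.8, -2.0, -0.4]
grip_width: 0.448
finger_force: 0.9
```

>>> step_arm([
  [[0,0,0],[0.15,0,0],0.1],
  [[0,0,0],[0.15,0,0],0.1],
  [[0,0,0],[0.1,0,0],0.1],
  [[0,0,0],[0,0,0],0.1],
  [[0,0,0],[0,0,0],0.1],
])

```text
time_s: 5.98
tool_pos: [0.5354, 0.0295, 0.0487]
tcp_rot: [[-0.093, 0.996, 0.001], [0.996, 0.093, -0.0], [-0.0, 0.001, -1.0]]
ft_force: [1.7, -2.6, 1.3]
grip_width: 0.448
finger_force: 1.1
```

```bash
python3 st.py; python3 -c "
from h import *
f=grab('top','t1.png'); a=f['pixels'][178:328,220:400]; cv2.imwrite('pics/c1.png',cv2.resize(a,None,fx=4,fy=4,interpolation=cv2.INTER_CUBIC))"
```

```text
t 5.9833 TCP fixture [-69.7 -66.6] z 0.0487 tool-y az rel fix 0.06 tilt [ 0.0008 -0.0001] w 0.44815463513205395 F [ 1.7 -2.6  1.3] j7 22.2
```

View pics/c1.png

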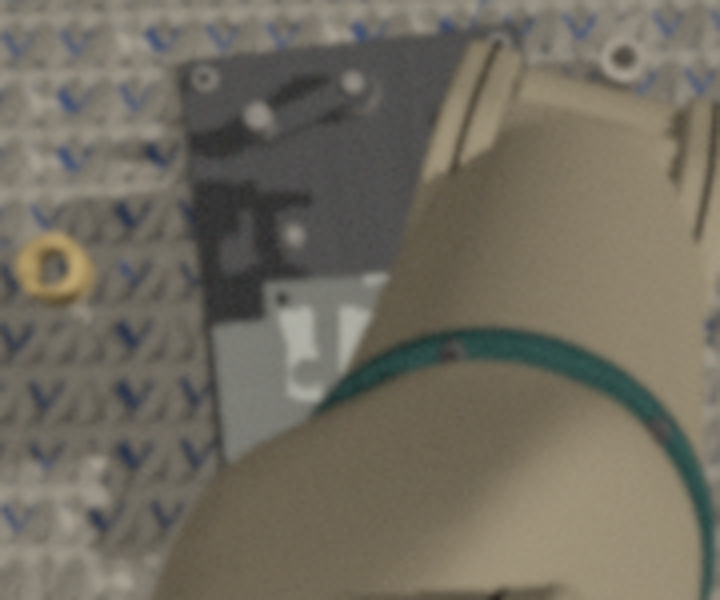

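The arm hides most of the plate from above. The visible left hole is at about (309,377) and the far-left corner at (267,283). The scene camera should see better.

```bash
python3 -c "
from m1 import *
P1=px2w(f,c((309,377),(267,283)),.035); print([F(x).round(1) for x in P1]); 
g=grab('scene','s1.png'); a=g['pixels'][200:330,255:415]; cv2.imwrite('pics/sc1.png',cv2.resize(a,None,fx=4.5,fy=4.5,interpolation=cv2.INTER_CUBIC))
"
```

```text
[array([-74. ,  36.7]), array([-27.6,  51.4])]
```

View pics/sc1.png

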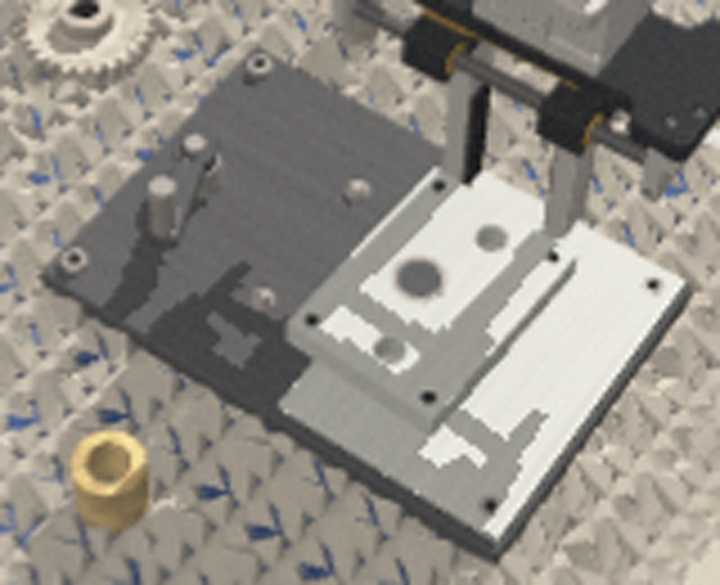

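The scene crop shows the pins at (262,297) and (356,192), the screws at (73,262) and (259,66), and the plate holes at (389,349) and (490,238).

```bash
cat > sc.py <<'E'
from h import *
from m import fit
g=np.load('pics/s1.png.npz')
q=lambda *p:[[255+(x-1.75)/4.5,200+(y-1.75)/4.5] for x,y in p]
W=px2w(g,q((262,297),(356,192),(73,262),(259,66)),[.0195,.0195,.019,.019])
a,R,t,r=fit([[-.004,.038],[-.004,-.038],[.078,.072],[.078,-.072]],W)
F=lambda p:R.T@(np.array(p)[:2]-t)*1e3
def plate(*h,z=.035):
    P=px2w(g,q(*h),z)
    pa,pR,pt,pr=fit([[-.004,.038],[-.004,-.038]],P)
    print('plate yaw rel',np.degrees(pa-a).round(2),'pos',F(pt).round(2),'res',pr.round(1).tolist())
if __name__=='__main__':
    print(np.degrees(a),t,r.round(1).tolist()); plate((389,349),(490,238))
E
python3 sc.py
```

```text
4.738420002847775 [0.59748778 0.10334368] [[0.1, -1.1], [-0.6, 1.4], [-0.1, -0.1], [0.6, -0.2]]
plate yaw rel -2.72 pos [-69.22  -3.44] res [[0.0, -0.1], [-0.0, 0.1]]
```

>>> step_arm([
  [[0,0,0],[0.1,0,0.05],0.1],
  [[0,0,0],[0.1,0,0.05],0.1],
  [[0,0,0],[0.02,0,0],0.1],
  [[0,0,0],[0,0,0],0.1],
  [[0,0,0],[0,0,0],0.1],
])

```text
time_s: 6.5
tool_pos: [0.5345, 0.0343, 0.0463]
tcp_rot: [[-0.093, 0.996, -0.0], [0.996, 0.093, 0.0], [0.0, -0.0, -1.0]]
ft_force: [1.1, -2.4, 0.6]
grip_width: 0.451
finger_force: 1.0
```

```bash
python3 st.py; python3 -c "
from h import *
g=grab('scene','s2.png'); a=g['pixels'][200:330,255:415]; cv2.imwrite('pics/sc2.png',cv2.resize(a,None,fx=4.5,fy=4.5,interpolation=cv2.INTER_CUBIC))
"
```

```text
t 6.5 TCP fixture [-70.2 -61.8] z 0.0463 tool-y az rel fix 0.08 tilt [-0.0005  0.0004] w 0.4514717267458343 F [ 1.1 -2.4  0.6] j7 21.9
```

View pics/sc2.png

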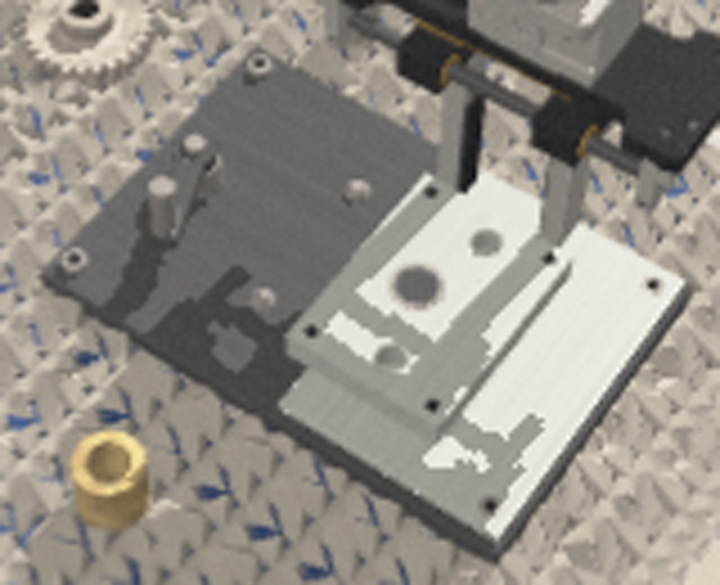

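The plate holes are now at (390,356) and (485,242), and the corner holes at (431,192), (548,258), (432,405) and (311,331).

```bash
python3 - <<'E'
from sc import *
plate((390,356),(485,242))
for s in [((438,186),(553,257),(428,397),(313,320)),((431,192),(548,258),(432,405),(311,331))]:
    P=px2w(g,q(*s),.035)[:,:2]; l=np.array([F(p) for p in P]); print(l.round(1).tolist(),l.mean(0).round(2)); d=l[0]+l[3]*0-l[1]; e=l[3]-l[0]
    print(np.degrees([np.arctan2(d[1],d[0]),np.arctan2(*(l[2]-l[3])[::-1])-np.pi if 0 else np.arctan2(-(l[2]-l[3])[1],-(l[2]-l[3])[0]),np.arctan2(-e[0],e[1]),np.arctan2(-(l[2]-l[1])[0],(l[2]-l[1])[1])]).round(2))
E
```

```text
plate yaw rel -0.44 pos [-70.09  -0.33] res [[0.0, -0.4], [-0.0, 0.4]]
[[-39.6, -51.9], [-103.8, -48.9], [-98.8, 44.9], [-35.7, 41.8]] [-69.47  -3.52]
[-2.64 -2.89 -2.34 -3.05]
[[-38.9, -47.1], [-102.2, -47.1], [-102.4, 47.3], [-38.4, 46.9]] [-7.047e+01 -1.000e-02]
[ 0.02 -0.27 -0.3   0.1 ]
```

>>> step_arm([
  [[0,0,0],[-0.5,0,0],0.1],
  [[0,0,0],[-0.5,0,0],0.1],
  [[0,0,0],[0,0,-1],-0.28],
  [[0,0,0],[0,0,-1],-0.28],
  [[0,0,0],[0,0,-1],-0.28],
])

```text
time_s: 6.97
tool_pos: [0.5352, 0.0129, 0.1066]
tcp_rot: [[-0.092, 0.996, -0.003], [0.996, 0.092, 0.0], [0.0, -0.003, -1.0]]
ft_force: [1.0, 0.9, -0.1]
grip_width: 0.616
finger_force: 0.0
```

>>> step_arm([
  [[0,0,1],[0,0,0],-0.28],
  [[0,0,1],[0,0,0],-0.28],
  [[0,0,1],[0,0,0],-0.28],
  [[0,0,1],[0,0,0],-0.28],
  [[0,0,1],[0,0,0],-0.28],
])

```text
time_s: 7.38
tool_pos: [0.5356, 0.0134, 0.1063]
tcp_rot: [[0.257, 0.966, -0.002], [0.966, -0.257, 0.001], [0.0, -0.002, -1.0]]
ft_force: [0.0, 0.1, 0.0]
grip_width: 0.642
finger_force: 0.0
```

>>> step_arm([
  [[0,0,1],[0,0,0],-0.28],
  [[0,0,1],[0,0,0],-0.28],
  [[0,0,1],[0,0,0],-0.28],
  [[0,0,1],[0,0,0],-0.28],
  [[0,0,1],[0,0,0],-0.28],
])

```text
time_s: 7.8
tool_pos: [0.5356, 0.0134, 0.1062]
tcp_rot: [[0.572, 0.82, -0.002], [0.82, -0.572, 0.001], [-0.001, -0.002, -1.0]]
ft_force: [0.9, 0.5, 0.3]
grip_width: 0.64
finger_force: 0.0
```

>>> step_arm([
  [[0,0,1],[0,0,0],-0.28],
  [[0,0,1],[0,0,0],-0.28],
  [[0,0,1],[0,0,0],-0.28],
  [[0,0,1],[0,0,0],-0.28],
  [[0,0,1],[0,0,0],-0.28],
])

```text
time_s: 8.22
tool_pos: [0.5356, 0.0134, 0.1061]
tcp_rot: [[0.818, 0.575, -0.002], [0.575, -0.818, 0.001], [-0.001, -0.002, -1.0]]
ft_force: [0.6, -0.4, -0.1]
grip_width: 0.639
finger_force: 0.0
```

>>> step_arm([
  [[0,0,1],[0,0,0],-0.28],
  [[0,0,1],[0,0,0],-0.28],
  [[0,0,1],[0,0,0],-0.28],
  [[0,0,1],[0,0,0],-0.28],
  [[0,0,1],[0,0,0],-0.28],
])

```text
time_s: 8.63
tool_pos: [0.5357, 0.0135, 0.1061]
tcp_rot: [[0.965, 0.261, -0.002], [0.261, -0.965, 0.001], [-0.002, -0.001, -1.0]]
ft_force: [0.2, -0.7, -0.4]
grip_width: 0.641
finger_force: 0.0
```

>>> step_arm([
  [[0,0,1],[0,0,0],-0.28],
  [[0,0,1],[0,0,0],-0.28],
  [[0,0,0.5],[0,0,0],-0.28],
  [[0,0,0],[0,0,0],-0.28],
  [[0,0,0],[0,0,0],-0.28],
])

```text
time_s: 9.05
tool_pos: [0.5359, 0.0136, 0.1062]
tcp_rot: [[0.996, 0.094, -0.001], [0.094, -0.996, 0.0], [-0.001, -0.001, -1.0]]
ft_force: [-0.4, -0.1, -0.8]
grip_width: 0.641
finger_force: 0.0
```

```bash
python3 st.py
```

```text
t 9.05 TCP fixture [-70.7 -82.5] z 0.1062 tool-y az rel fix -89.9 tilt [-0.0014  0.0004] w 0.6409459700007949 F [-0.4 -0.1 -0.8] j7 -44.4
```

>>> step_arm([
  [[0,0,0],[-0.8,-1,0],-0.28],
  [[0,0,0],[-0.8,-1,0],-0.28],
  [[0,0,0],[-0.8,-1,0],-0.28],
  [[0,0,0],[-0.8,-1,0],-0.28],
  [[0,0,0],[0,-0.1,0],-0.28],
])

```text
time_s: 9.47
tool_pos: [0.4604, 0.0933, 0.1058]
tcp_rot: [[0.995, 0.098, -0.006], [0.098, -0.995, 0.004], [-0.006, -0.004, -1.0]]
ft_force: [-0.7, 1.1, 0.0]
grip_width: 0.642
finger_force: 0.0
```

>>> step_arm([
  [[0,0,0],[0,0,1],-0.28],
  [[0,0,0],[0,0,1],-0.28],
  [[0,0,0],[0,0,0.7],-0.28],
  [[0,0,0],[0,0,0.3],-0.28],
  [[0,0,0],[0,0,0],-0.28],
])

```text
time_s: 9.88
tool_pos: [0.4647, 0.0891, 0.0456]
tcp_rot: [[0.996, 0.093, -0.002], [0.093, -0.996, -0.0], [-0.002, -0.0, -1.0]]
ft_force: [-0.8, 0.4, 0.2]
grip_width: 0.641
finger_force: 0.0
```

```bash
python3 st.py
```

```text
t 9.8833 TCP fixture [-134.7   -0.8] z 0.0456 tool-y az rel fix -89.96 tilt [-0.002  -0.0001] w 0.6410885274781074 F [-0.8  0.4  0.2] j7 -41.9
```

>>> step_arm([
  [[0,0,0],[0.25,0,0],-0.28],
  [[0,0,0],[0.25,0,0],-0.28],
  [[0,0,0],[0.25,0,0],-0.28],
  [[0,0,0],[0.2,0,0],-0.28],
  [[0,0,0],[0.2,0,0],-0.28],
])

```text
time_s: 10.3
tool_pos: [0.4868, 0.0919, 0.0467]
tcp_rot: [[0.996, 0.094, -0.003], [0.094, -0.996, 0.001], [-0.003, -0.001, -1.0]]
ft_force: [-5.3, -1.3, 4.3]
grip_width: 0.641
finger_force: 2.6
```

>>> step_arm([
  [[0,0,0],[0.2,0,0],-0.28],
  [[0,0,0],[0.2,0,0],-0.28],
  [[0,0,0],[0.2,0,0],-0.28],
  [[0,0,0],[0.2,0,0],-0.28],
  [[0,0,0],[0.2,0,0],-0.28],
])

```text
time_s: 10.72
tool_pos: [0.5063, 0.0939, 0.0466]
tcp_rot: [[0.996, 0.094, -0.004], [0.094, -0.996, 0.001], [-0.004, -0.001, -1.0]]
ft_force: [-5.6, -1.0, 5.4]
grip_width: 0.638
finger_force: 2.7
```

>>> step_arm([
  [[0,0,0],[0.2,0,0],-0.28],
  [[0,0,0],[0.2,0,0],-0.28],
  [[0,0,0],[0.2,0,0],-0.28],
  [[0,0,0],[0.2,0,0],-0.28],
  [[0,0,0],[0.2,0,0],-0.28],
])

```text
time_s: 11.13
tool_pos: [0.5266, 0.0958, 0.0466]
tcp_rot: [[0.996, 0.094, -0.003], [0.094, -0.996, 0.001], [-0.003, -0.001, -1.0]]
ft_force: [-3.4, -0.5, 1.8]
grip_width: 0.639
finger_force: 1.7
```

>>> step_arm([
  [[0,0,0],[0.2,0,0],-0.28],
  [[0,0,0],[0.1,0,0],-0.28],
  [[0,0,0],[0.05,0,0],-0.28],
  [[0,0,0],[0,0,0],-0.28],
  [[0,0,0],[0,0,0],-0.28],
])

```text
time_s: 11.55
tool_pos: [0.5353, 0.0964, 0.0465]
tcp_rot: [[0.996, 0.093, 0.001], [0.093, -0.996, 0.0], [0.001, -0.0, -1.0]]
ft_force: [-1.2, 0.9, 0.3]
grip_width: 0.638
finger_force: 0.4
```

```bash
python3 st.py; python3 -c "
from h import *
g=grab('scene','s3.png'); a=g['pixels'][200:330,255:415]; cv2.imwrite('pics/sc3.png',cv2.resize(a,None,fx=4.5,fy=4.5,interpolation=cv2.INTER_CUBIC))
"
```

```text
t 11.55 TCP fixture [-63.7   0. ] z 0.0465 tool-y az rel fix -89.93 tilt [0.0008 0.0001] w 0.6383715135684797 F [-1.2  0.9  0.3] j7 -48.1
```

View pics/sc3.png

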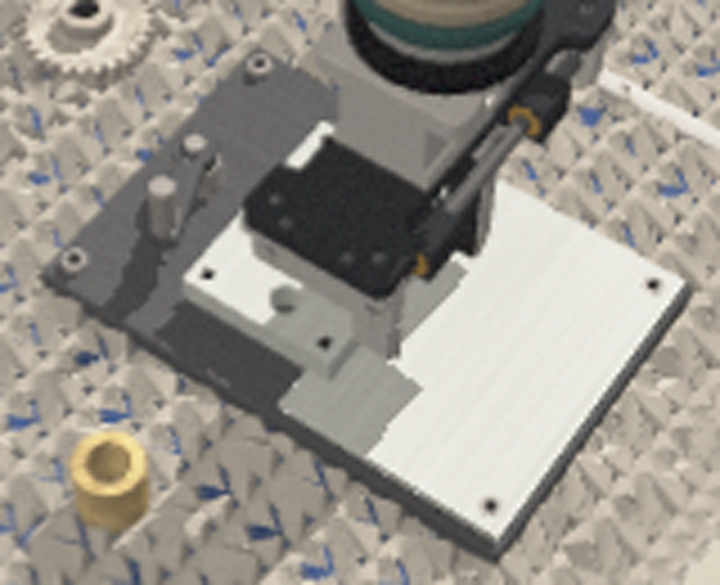

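The left hole is at about (285,299), and the left corner holes are at (207,274) and (324,342). The arm hides the right side.

```bash
python3 - <<'E'
from sc import *
P=px2w(g,q((207,274),(324,342),(285,299)),.0347)[:,:2]
pa,pR,pt,pr=fit(np.array([[31.9,47.1],[-31.9,47.1],[-4,38]])/1e3,P)
print(np.degrees(pa-a),F(pt),[F(p).round(1) for p in P],pr.round(1))
E
```

```text
1.0464562061951435 [-13.93325139   1.75315664] [array([17.1, 49.4]), array([-46.2,  48.1]), array([-19.1,  39.8])] [[-0.  -0. ]
 [ 0.5 -0.1]
 [-0.5  0.1]]
```

>>> step_arm([
  [[0,0,0.12],[0.1,0,0.05],-0.28],
  [[0,0,0],[0.1,0,0],-0.28],
  [[0,0,0],[0.1,0,0],-0.28],
  [[0,0,0],[0.1,0,0],-0.28],
  [[0,0,0],[0.1,0,0],-0.28],
])

```text
time_s: 12.02
tool_pos: [0.5455, 0.0969, 0.0454]
tcp_rot: [[0.996, 0.085, 0.001], [0.085, -0.996, -0.0], [0.001, 0.0, -1.0]]
ft_force: [-2.6, -0.3, 0.4]
grip_width: 0.638
finger_force: 1.0
```

>>> step_arm([
  [[0,0,0],[0.05,0,0],-0.28],
  [[0,0,0],[0.05,0,0],-0.28],
  [[0,0,0],[0,0,0],-0.28],
  [[0,0,0],[0,0,0],-0.28],
  [[0,0,0],[0,0,0],-0.28],
])

```text
time_s: 12.43
tool_pos: [0.547, 0.097, 0.0455]
tcp_rot: [[0.996, 0.085, 0.0], [0.085, -0.996, -0.0], [0.0, 0.0, -1.0]]
ft_force: [-1.0, -0.5, -0.7]
grip_width: 0.642
finger_force: 0.7
```

```bash
python3 st.py
```

```text
t 12.4333 TCP fixture [-51.9  -0.4] z 0.0455 tool-y az rel fix -90.42 tilt [ 0.0005 -0.0003] w 0.6418618940869172 F [-1.  -0.5 -0.7] j7 -49.4
```

>>> step_arm([
  [[0,0,0],[0.05,0,0],-0.28],
  [[0,0,0],[0,0,0],-0.28],
  [[0,0,0],[0.05,0,0],-0.28],
  [[0,0,0],[0,0,0],-0.28],
])

```text
time_s: 12.77
tool_pos: [0.5487, 0.0976, 0.0454]
tcp_rot: [[0.996, 0.085, -0.0], [0.085, -0.996, 0.0], [-0.0, -0.0, -1.0]]
ft_force: [-2.6, -0.3, -0.1]
grip_width: 0.638
finger_force: 1.2
```

>>> step_arm([
  [[0,0,0],[0.05,0,0],-0.28],
  [[0,0,0],[0,0,0],-0.28],
  [[0,0,0],[0,0,0],-0.28],
])

```text
time_s: 13.02
tool_pos: [0.5506, 0.0973, 0.0456]
tcp_rot: [[0.996, 0.084, 0.001], [0.084, -0.996, -0.0], [0.001, 0.0, -1.0]]
ft_force: [-0.3, -0.9, -0.6]
grip_width: 0.641
finger_force: 0.0
```

```bash
python3 st.py; python3 -c "
from h import *
g=grab('scene','s4.png'); a=g['pixels'][200:330,255:415]; cv2.imwrite('pics/sc4.png',cv2.resize(a,None,fx=4.5,fy=4.5,interpolation=cv2.INTER_CUBIC))
"
```

```text
t 13.0167 TCP fixture [-48.4  -0.5] z 0.0456 tool-y az rel fix -90.43 tilt [ 0.0015 -0.0003] w 0.6412859988971277 F [-0.3 -0.9 -0.6] j7 -49.6
```

View pics/sc4.png

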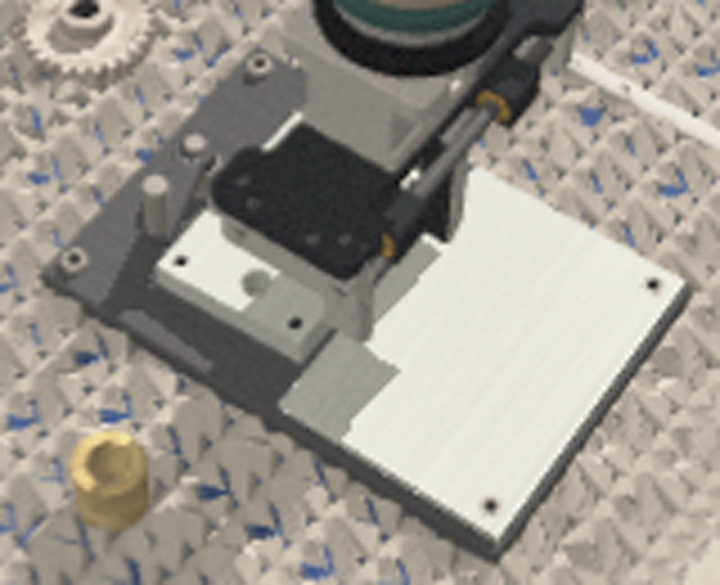

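The holes are at (257,284), (181,261) and (295,323), and the contact force fell to zero. It looks dropped, so I'll check it numerically.

```bash
python3 - <<'E'
from sc import *
for z in (.029,.035):
    P=px2w(g,q((181,261),(295,323),(257,284)),z)[:,:2]
    pa,pR,pt,pr=fit(np.array([[31.9,47.1],[-31.9,47.1],[-4,38]])/1e3,P)
    print(z,np.degrees(pa-a),F(pt),pr.round(1).tolist())
k=px2w(g,q((154,182)),.071)[0];kf=F(k)-[62,0];print('knob',k,kf,np.hypot(*kf),np.arctan2(kf[1],-kf[0]))
E
```

```text
0.029 2.685393603621548 [ 4.63050489 -0.70638181] [[-0.8, -0.3], [1.5, -0.2], [-0.8, 0.5]]
0.035 2.685393603621478 [2.09801363 2.4721774 ] [[-1.0, -0.3], [1.8, -0.2], [-0.7, 0.5]]
knob [0.64346453 0.15045856 0.071     ] [-12.28837756  43.15586405] 44.87129176981227 1.2933938639006206
```

>>> step_arm([
  [[0,0,0],[-0.5,0,0],-0.28],
  [[0,0,0],[-0.5,0,0],-0.28],
  [[0,0,0],[0,0,-1],-0.28],
  [[0,0,0],[0,0,-1],1],
  [[0,0,0],[0,0,-1],1],
])

```text
time_s: 13.48
tool_pos: [0.5309, 0.0956, 0.1065]
tcp_rot: [[0.996, 0.084, 0.002], [0.084, -0.996, -0.0], [0.002, 0.0, -1.0]]
ft_force: [1.0, 0.5, -0.4]
grip_width: 0.533
finger_force: 0.0
```

>>> step_arm([
  [[0,0,0],[-1,0.5,-0.5],1],
  [[0,0,0],[-1,0.5,-0.5],1],
  [[0,0,0],[-1,0.5,-0.5],1],
  [[0,0,0],[-1,0.5,0],1],
  [[0,0,0],[0,0.5,0],1],
])

```text
time_s: 13.9
tool_pos: [0.4517, 0.0387, 0.1363]
tcp_rot: [[0.997, 0.083, -0.001], [0.083, -0.997, 0.002], [-0.001, -0.002, -1.0]]
ft_force: [-1.0, -0.2, -0.1]
grip_width: 0.18
finger_force: 0.0
```

```bash
python3 st.py; python3 -c "
from h import *
g=grab('scene','s5.png'); t=grab('top','t5.png')
a=g['pixels'][205:305,260:360]; b=t['pixels'][180:280,260:360]
up=lambda a:cv2.resize(a,(400,400),interpolation=cv2.INTER_CUBIC)
cv2.imwrite('pics/v5.png',np.hstack([up(a),up(b)]))
"
```

```text
t 13.9 TCP fixture [-152.2  -49.7] z 0.1363 tool-y az rel fix -90.51 tilt [-0.0007  0.0016] w 0.1800834019425152 F [-1.  -0.2 -0.1] j7 -46.1
```

View pics/v5.png

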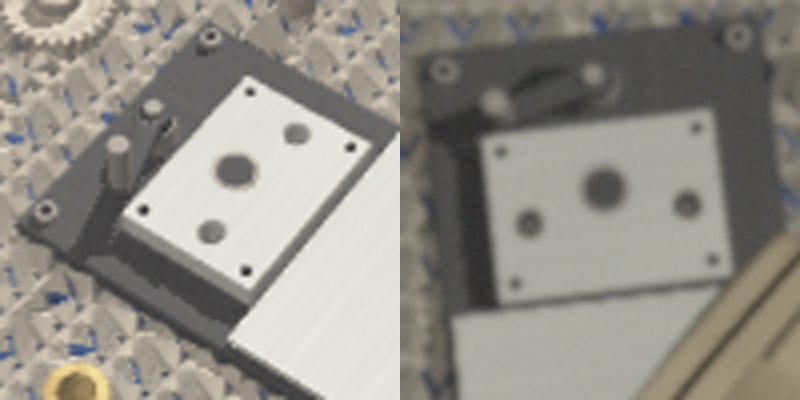

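Clear view. In the scene panel the corner holes are at (250,92), (351,147), (246,271) and (143,210). In the top panel they are at (297,128), (313,260), (116,284) and (102,152), and the pins appear to sit inside the locating holes.

```bash
python3 - <<'E'
from m import *
import m1, sc
L=np.array([[31.9,-47.1],[-31.9,-47.1],[-31.9,47.1],[31.9,47.1]])/1e3
g=np.load('pics/s5.png.npz');T=np.load('pics/t5.png.npz')
for n,f_,px,o,M in [('scene',g,[(250,92),(351,147),(246,271),(143,210)],(260,205),sc),('top',T,[(297,128),(313,260),(116,284),(102,152)],(260,180),m1)]:
    uv=[[o[0]+(x-1.5)/4,o[1]+(y-1.5)/4] for x,y in px]
    for z in (.029,.035):
        pa,pR,pt,pr=fit(L,px2w(f_,uv,z)); print(n,z,'yaw',np.degrees(pa-M.a).round(2),M.F(pt).round(2),abs(pr).max().round(2), pr.std().round(2))
k=px2w(g,[[260+(118-1.5)/4,205+(143-1.5)/4]],.071)[0];kf=sc.F(k)-[62,0];print('scene knob',kf,np.arctan2(kf[1],-kf[0]))
k=px2w(T,[[260+(94-1.5)/4,180+(101-1.5)/4]],.071)[0];kf=m1.F(k)-[62,0];print('top knob',kf,np.arctan2(kf[1],-kf[0]))
E
```

```text
scene 0.029 yaw 0.55 [ 1.58 -1.51] 0.37 0.23
scene 0.035 yaw 0.55 [-0.96  2.01] 0.53 0.26
top 0.029 yaw -0.05 [0.49 0.95] 0.31 0.19
top 0.035 yaw -0.05 [-0.53  0.84] 0.59 0.34
scene knob [-13.24833771  43.43950097] 1.2747736677657606
top knob [-13.79530342  46.1359069 ] 1.2802439398405356
```

The cross-check favours z = 0.029, so the plate is seated. Now to the latch with the fingers shut: travel high first.

>>> step_arm([
  [[0,0,0],[0.95,-0.45,0],1],
  [[0,0,0],[0.95,-0.45,0],1],
  [[0,0,0],[0.95,-0.45,0],1],
  [[0,0,0],[0.95,-0.45,0],1],
  [[0,0,0],[0.95,-0.45,0],1],
])

```text
time_s: 14.42
tool_pos: [0.5479, 0.0936, 0.1352]
tcp_rot: [[0.996, 0.086, 0.002], [0.086, -0.996, -0.0], [0.002, 0.0, -1.0]]
ft_force: [0.0, 0.1, -0.4]
grip_width: 0.009
finger_force: 0.0
```

>>> step_arm([
  [[0,0,0],[0.95,-0.45,0],1],
  [[0,0,0],[0.95,-0.45,0],1],
  [[0,0,0],[0.95,-0.45,0],1],
  [[0,0,0],[0.95,-0.45,0],1],
  [[0,0,0],[0.95,-0.45,0],1],
])

```text
time_s: 14.83
tool_pos: [0.6383, 0.1469, 0.1349]
tcp_rot: [[0.996, 0.086, 0.001], [0.086, -0.996, 0.0], [0.001, -0.0, -1.0]]
ft_force: [0.4, -0.4, 0.2]
grip_width: 0.005
finger_force: 0.0
```

>>> step_arm([
  [[0,0,0],[0.95,-0.45,0],1],
  [[0,0,0],[0.95,-0.45,0],1],
  [[0,0,0],[0,0,0],1],
  [[0,0,0],[0,0,0],1],
])

```text
time_s: 15.17
tool_pos: [0.6735, 0.1673, 0.1344]
tcp_rot: [[0.996, 0.087, 0.0], [0.087, -0.996, -0.0], [0.0, 0.0, -1.0]]
ft_force: [-0.7, -0.1, 0.5]
grip_width: 0.008
finger_force: 0.0
```

```bash
python3 st.py
```

```text
t 15.1667 TCP fixture [80.5 58. ] z 0.1344 tool-y az rel fix -90.27 tilt [ 0.0005 -0.0004] w 0.007894865506811198 F [-0.7 -0.1  0.5] j7 -67.7
```

>>> step_arm([
  [[0,0,0],[-0.1,0.2,0.8],1],
  [[0,0,0],[0,0,0.8],1],
  [[0,0,0],[0,0,0.8],1],
  [[0,0,0],[0,0,0.8],1],
  [[0,0,0],[0,0,0],1],
])

```text
time_s: 15.58
tool_pos: [0.6678, 0.1622, 0.0669]
tcp_rot: [[0.996, 0.084, -0.007], [0.084, -0.996, -0.0], [-0.007, -0.0, -1.0]]
ft_force: [-1.4, -0.1, -0.5]
grip_width: 0.0
finger_force: 0.0
```

>>> step_arm([
  [[0,0,0],[-0.25,0.07,0],1],
  [[0,0,0],[-0.25,0.07,0],1],
  [[0,0,0],[-0.25,0.06,0],1],
  [[0,0,0],[-0.22,0.03,0],1],
  [[0,0,0],[-0.22,0.04,0],1],
])

```text
time_s: 16.0
tool_pos: [0.6484, 0.1536, 0.0726]
tcp_rot: [[0.996, 0.084, 0.003], [0.084, -0.996, -0.001], [0.003, 0.001, -1.0]]
ft_force: [2.9, -2.4, -0.2]
grip_width: 0.004
finger_force: 1.4
```

>>> step_arm([
  [[0,0,0],[-0.22,0.03,0],1],
  [[0,0,0],[-0.17,0.15,0],1],
  [[0,0,0],[-0.17,0.15,0],1],
  [[0,0,0],[0,0,0],1],
  [[0,0,0],[0,0,0],1],
])

```text
time_s: 16.42
tool_pos: [0.6369, 0.1469, 0.0718]
tcp_rot: [[0.996, 0.084, 0.0], [0.084, -0.996, 0.0], [0.0, -0.0, -1.0]]
ft_force: [2.5, -1.2, 1.9]
grip_width: 0.01
finger_force: 1.2
```

```bash
python3 st.py
```

```text
t 16.4167 TCP fixture [42.2 41. ] z 0.0718 tool-y az rel fix -90.44 tilt [0.0002 0.0005] w 0.010436189363876028 F [ 2.5 -1.2  1.9] j7 -61.4
```

>>> step_arm([
  [[0,0,0],[-0.15,0.27,0],1],
  [[0,0,0],[-0.15,0.27,0],1],
  [[0,0,0],[-0.15,0.27,0],1],
  [[0,0,0],[0,0,0],1],
  [[0,0,0],[0.1,0,0],1],
])

```text
time_s: 16.83
tool_pos: [0.6297, 0.1295, 0.071]
tcp_rot: [[0.997, 0.083, -0.003], [0.083, -0.997, -0.0], [-0.003, -0.0, -1.0]]
ft_force: [-0.6, -0.2, -0.1]
grip_width: 0.0
finger_force: 0.0
```

>>> step_arm([
  [[0,0,0],[0.1,-0.6,0],1],
  [[0,0,0],[0,-0.6,0],1],
  [[0,0,0],[-0.5,0,0],1],
  [[0,0,0],[-0.6,0,0],1],
  [[0,0,0],[0,0,0],1],
])

```text
time_s: 17.25
tool_pos: [0.6064, 0.1549, 0.0707]
tcp_rot: [[0.996, 0.087, -0.004], [0.087, -0.996, 0.001], [-0.004, -0.002, -1.0]]
ft_force: [-0.7, 1.1, 0.9]
grip_width: 0.009
finger_force: 0.0
```

```bash
python3 st.py
```

```text
t 17.25 TCP fixture [12.5 51.7] z 0.0707 tool-y az rel fix -90.29 tilt [-0.0044  0.0011] w 0.009448735249768827 F [-0.7  1.1  0.9] j7 -60.5
```

>>> step_arm([
  [[0,0,0],[0.1,0.3,0],1],
  [[0,0,0],[0,0.3,0],1],
  [[0,0,0],[0,0.3,0],1],
  [[0,0,0],[0,0.25,0],1],
  [[0,0,0],[0,0.2,0],1],
])

```text
time_s: 17.67
tool_pos: [0.6134, 0.1252, 0.0713]
tcp_rot: [[0.996, 0.084, -0.001], [0.084, -0.996, 0.001], [-0.001, -0.001, -1.0]]
ft_force: [-0.8, 2.4, 1.0]
grip_width: 0.006
finger_force: 0.8
```

>>> step_arm([
  [[0,0,0],[0,0.1,0],1],
  [[0,0,0],[0,0.1,0],1],
  [[0,0,0],[0,0,0],1],
])

```text
time_s: 17.92
tool_pos: [0.6138, 0.122, 0.0713]
tcp_rot: [[0.996, 0.084, -0.001], [0.084, -0.996, 0.001], [-0.0, -0.001, -1.0]]
ft_force: [-2.1, 2.3, 0.3]
grip_width: 0.009
finger_force: 0.8
```

>>> step_arm([
  [[0,0,0],[0,0.1,0],1],
  [[0,0,0],[0,0,0],1],
])

```text
time_s: 18.08
tool_pos: [0.6138, 0.1218, 0.0714]
tcp_rot: [[0.996, 0.086, -0.001], [0.086, -0.996, 0.003], [-0.001, -0.003, -1.0]]
ft_force: [-1.3, 3.9, 0.7]
grip_width: 0.003
finger_force: 2.3
```

```bash
python3 st.py
```

```text
t 18.0833 TCP fixture [16.9 18.1] z 0.0714 tool-y az rel fix -90.35 tilt [-0.0009  0.003 ] w 0.002718510018618851 F [-1.3  3.9  0.7] j7 -57.5
```

>>> step_arm([
  [[0,0,0],[0,0.1,0],1],
  [[0,0,0],[0,0.1,0],1],
  [[0,0,0],[0,0,0],1],
  [[0,0,0],[0,0,0],1],
])

```text
time_s: 18.42
tool_pos: [0.6138, 0.1215, 0.0713]
tcp_rot: [[0.996, 0.088, -0.002], [0.088, -0.996, 0.008], [-0.001, -0.008, -1.0]]
ft_force: [-2.0, 10.3, 3.0]
grip_width: 0.004
finger_force: 5.1
```

>>> step_arm([
  [[0,0,0],[0,-0.5,0],1],
  [[0,0,0],[0,-1,0],1],
  [[0,0,0],[0,0,-1],1],
  [[0,0,0],[0,0,-1],1],
  [[0,0,0],[0,0,-1],1],
])

```text
time_s: 18.83
tool_pos: [0.6123, 0.1451, 0.1321]
tcp_rot: [[0.996, 0.085, 0.001], [0.085, -0.996, -0.002], [0.001, 0.003, -1.0]]
ft_force: [1.0, -0.0, 0.2]
grip_width: 0.007
finger_force: 0.0
```

>>> step_arm([
  [[0,0,0],[-1,0,-1],1],
  [[0,0,0],[-1,0,0],1],
  [[0,0,0],[-1,0,0],1],
  [[0,0,0],[-1,0,0],1],
  [[0,0,0],[-1,0,0],1],
])

```text
time_s: 19.25
tool_pos: [0.5121, 0.1362, 0.1519]
tcp_rot: [[0.996, 0.084, 0.002], [0.084, -0.996, -0.002], [0.002, 0.002, -1.0]]
ft_force: [-0.5, -0.0, -0.3]
grip_width: 0.008
finger_force: 0.0
```

>>> step_arm([
  [[0,0,0],[-1,1,0],1],
  [[0,0,0],[-1,1,0],1],
  [[0,0,0],[-1,1,0],1],
  [[0,0,0],[0,1,0],1],
  [[0,0,0],[0,1,0],1],
])

```text
time_s: 19.67
tool_pos: [0.4604, 0.0309, 0.1519]
tcp_rot: [[0.996, 0.084, 0.001], [0.084, -0.996, -0.001], [0.001, 0.001, -1.0]]
ft_force: [0.6, 0.1, 0.0]
grip_width: 0.006
finger_force: 0.0
```

```bash
python3 st.py; python3 - <<'E'
from h import *
import m1,sc
g=grab('scene','s6.png')
# predicted knob-top pixel vs latch angle (scene frame), compared with bright-disc template of the knob from s5
o=cv2.imread('pics/s5.png'); tpl=o[233:249,282:297]
box=g['pixels'][215:290,270:345]; r=cv2.matchTemplate(box,tpl,cv2.TM_CCOEFF_NORMED);_,v,_,l=cv2.minMaxLoc(r)
u=np.array([270+l[0],215+l[1]])+np.array([289.1,240.4])-[282,233]
k=px2w(g,[u],.071)[0];kf=sc.F(k)-[62,0];print('match',v,u,kf,np.arctan2(kf[1],-kf[0]))
for qq in (0,.1,.2,.4):
    p=sc.R@np.array([.062-.048*np.cos(qq),.048*np.sin(qq)])+sc.t; print(qq,w2px(g,[[*p,.071]]).round(1))
E
```

```text
t 19.6667 TCP fixture [-144.3  -58.3] z 0.1519 tool-y az rel fix -90.44 tilt [ 0.0008 -0.0012] w 0.005856200905232927 F [0.6 0.1 0. ] j7 -47.3
match 0.7131339311599731 [298.1 231.4] [-13.90240325  15.11672384] 0.827219288985263
0 [[316.2 234.4]]
0.1 [[314.7 235.9]]
0.2 [[313.  237.3]]
0.4 [[309.1 239.6]]
```

```bash
python3 - <<'E'
import cv2,numpy as np
from h import w2px
import sc
a=cv2.imread('pics/s5.png',0).astype(int);b=cv2.imread('pics/s6.png',0).astype(int);g=np.load('pics/s6.png.npz')
print((b[224:262:2,300:334:2]));print((b-a)[224:262:2,300:334:2])
for z in (.071,.055,.039):
    p=sc.R@np.array([.014,0])+sc.t; print(z,w2px(g,[[*p,z]]).round(1))
L=[[31.9,-47.1],[-31.9,-47.1],[-31.9,47.1],[31.9,47.1]]
r0=[(250,92),(351,147),(246,271),(143,210)]
for x,y in r0: # plate holes moved?
    x,y=int(260+x/4),int(205+y/4); print(abs((b-a)[y-3:y+4,x-3:x+4]).max(),end=' ')
E
```

```text
[[ 99  99 102 100  99 102 104  99  99 101 127 195 106 100  98 100 104]
 [104 100 105 102 101  99 103 102 102 101 219 198 221 171 103 102 104]
 [100 104 103  99 102 102  99 100 101 214 222  70 217 224 216 141  99]
 [126 102 101 102 100  99 101 101 212 222 223 223 223 222 222 224 219]
 [143 103 100 101 101 104 101 192 187 208 223 223 222 222 223 224 223]
 [103 100 103 104  98  97 206 183 177 180 220 223 222 223 223 222 223]
 [ 94 105 102 103 102 153 222 132 124 103 213 221 221 223 222 221 159]
 [ 70  73  99 100 103 100 123 115 101  90 214 221 223 223 222 207 114]
 [ 88  81  64  78 103 101 104 105  99  91 213 224 221 222 222 226 122]
 [ 92  85 117 108  64  89 101 105  98  88 170 224 222 222 226 225 224]
 [ 73 109 148 146 138  91  71  79 101  99  75 185 223 224 226 224 224]
 [123 167 150 148 150 150 134  63  68  58  91 102 183 227 224 223 225]
 [221 224 224 221 152 146 134  80  66  91  97  99 181 225 224 225 226]
 [227 222 224 226 224 148 146 119  91 100  98 135 216 223 225 227 225]
 [224 226 225 223 151 148 150 207 214 187 200 218 222 223 225 224 226]
 [226 227 225 151 148 149 208 222 2
[... 1335 characters left out ...]
0   -2    0   -6  -73  -77  -77  -42  -32   -9   -3   -1   -1    0
     0    0    0]
 [   2   -3   -1    1    2  -77  -79  -67  -15    1   -1   -2   -1    0
     0    2    0]
 [  -2    0   -2    0  -73  -76  -75  -15    1   -2    1    1   -3   -1
     0   -1   -1]
 [   0   -2    2  -73  -77  -75  -15   -1    0    1    0   -3    0    0
    -2   -1    0]
 [  -1  -45  -76  -77  -77  -16   -1    1   -2   -2    0    0    1    0
     2   -1   -2]
 [ -42  -76  -76  -77  -18    1   -2    0    0    0    1    0   -2    0
     1    1    0]
 [ -56  -75  -78  -16   -2   -2   -1    0   -1   -1    1    1    0    0
    -1   -1   -1]]
0.071 [[316.2 234.4]]
0.055 [[316.3 239.3]]
0.039 [[316.3 243.9]]
3 3 6 34
```

```bash
python3 -c "
from workcell import arm
print(arm.close_job())"
```

```text
the job is handed in; nothing more can be done
None
```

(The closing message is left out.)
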